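# Charge the bench air tank with its hand pump

## Robot

A 6-joint arm with a two-finger parallel gripper is mounted at the origin on the work surface. World frame = base frame: x ahead of the robot, y to its left, z up, the work surface at z = 0. Lengths are in m, angles in rad, forces in N, time in s.
With the tool pointing down it reaches from about 0.35 to 0.925 m from the base axis. Payload 6.4 kg.
Tool frame: the origin (TCP) lies at the very end of the fingers, on their centre line; the grasp point (between the pads) lies grip_point_offset behind it (grip_point_offset is the distance from the TCP to the grasp point, in m); z points along the fingers, y is the line along which they close (so a half turn about z gives the same grasp; the last joint's range is limited). The gripper opens to 94 mm and grips with 3 to 60 N. Pads are 16 mm wide; open, the fingers measure 119 mm over their backs; the gripper's body (75 mm by 177 mm) begins 78 mm behind the grasp point.
Start: joints at [1.169, 0.245, 1.558, -0, 1.339, -0.174], TCP at [0.147, 0.633, 0.205] pointing down, gripper open.
Joint ranges: [-3.13, 3.13], [-1.02, 2.26], [0.13, 2.54], [-0.95, 4.09], [0.21, 2.88], [-2.74, 2.74]. Speed limits (rad/s): [2.57, 2.57, 3.14, 3.14, 3.14, 3.14].

## Interface

Orientations are given as a unit quaternion [w, x, y, z].
In Python, from rig import get_state, grab_frame, camera_info, hand_in, boxes_of, masks_of, grip_point_offset gives the robot as it stands.
- The arm moves only by the tool drive_tool, never from a script. Its argument "series" is a list of rows, each a list of 7 numbers: the turn, a rotation vector about the world's x, y, z in rad, then the shift along the world's x, y, z in m, then the closure in counts, from 0 (fully open) to 255 (shut). A call has 1 to 12 rows; each row is the pose to reach, as a shift and turn from the pose commanded when the call began; what a row does not reach only later rows make up. A row lasts 1/12 s, in which the tool goes at most 41.7 mm and 7.16 degrees, less where a joint would pass 70% of its speed; a pose out of reach is approached as far as the arm can. A call with a gripper value outside its range is refused whole. The fingers move at their own pace and stop on an object; the grip force is fixed at half the most. Time passes only in rows, so rows that repeat a pose let the fingers close. It gives the time, the measured TCP pose, the force, the opening and the grip force at its end, in the units of the state.
- get_state(): the state, without advancing time (a new reading comes with each control period).
- grab_frame(name): name is "scene" or "side" or "wrist"; returns the picture (384x512x3 uint8, red, green, blue); there is no depth.
- camera_info(name): a dict with "fx", "fy", "cx", "cy" (pixels), "dist_coeffs" ([k1, k2, p1, p2, k3] as OpenCV has them; the pictures are not rectified), "eye" and "attitude" of the camera in the world; the wrist camera has in their place "tool_from_camera" (4x4, takes a point from camera to tool coordinates, whose origin is the TCP and whose axes are the flange's). Camera axes: x right, y down, z forward; pixel columns grow to the right and rows downward; lengths in m; the calibration is good to about 2 mm. A picture is of the moment at which its call begins: read the wrist's pose just before it. camera_info takes no time and is no camera call.
- hand_in(): hands the job in; it is judged then, once.
Trained networks look in the newest picture that a camera, given by its name, has taken for a name from the list of things; names that differ only in an ending like _2 or _b are one class to them, and where a whole thing is asked for, a point or a joint stands for the part that bears it (a point fixed in the world has none). Each returns a list of dicts, best first, with "confidence" (0 to 1); they miss things now and then, are a little off and sometimes report something else, mostly with a low value. They report only what shows in the picture. A call takes as long as a camera call.
- boxes_of(name, camera): "pixel" ([row, column] in pixels, amid what is visible of it).
- masks_of(name, camera): "mask" (384x512 bool, what is visible of it) and "pixel" ([row, column] in pixels, amid what is visible of it).
The state is a dict: "t": time; "qpos": joint angles; "joint_velocities": joint speeds; "joint_efforts": joint torques, N m; "position": TCP position; "tool_rot": TCP orientation; "force": force on the tool from outside, world axes, zero at the start; "wrist_torque": the same for the moment, N m; "finger_gap": finger opening in m; "grasp_force": force on a finger pad.
Only numpy, scipy, OpenCV 4.12 (cv2) and the standard library are available. Lean on these libraries where they do the work, as an engineer would, in place of code of your own. Each camera call takes 0.05 s, during which the arm holds its last target. There are 200 camera calls.

## Task

The air tank of the bench's dust blower has run down. With a fingertip, press its spring plunger all the way down and let it come all the way back up, over and over, until the steel indicator pin pops fully out of its brass collar; then take the hand away. Let the pin come out by itself without touching it, and leave everything else on the bench where it stands: nothing is to be picked up or shifted.

Things in the scene. Friction and masses are not known exactly. Their poses are not given: they have to be found in the camera images.
- pump: Hand-pumped air tank, screwed to the bench, turned any way. Origin: centre of the underside of its steel base plate, 130 (x) by 230 (y) by 12 mm; z up. Grey tank 62 mm across, 170 long, lies along y at x +30, top at 77 mm. Pump barrel (52 mm across, top at 95 mm) with the plunger stands at x -30, y +60; the pin's square block (46 mm) with brass collar (26 mm across, top at 75 mm) at x -30, y -60.
- plunger_top (a point): Centre of the flat top of the plunger's round black mushroom head, 44 mm across (flat part 38 mm), on a 14 mm steel rod above the barrel. 137 mm above the bench when up; it moves straight down with the plunger.
- plunger (a joint): Plunger travel in m: 0 = up, 0.024 = fully down on its stop. A spring pushes it back up, about 4 N at the top, 13 N at the bottom; it follows a withdrawing finger by itself. A stroke counts only if it goes nearly all the way: at least 20 mm down, then back to within 3 mm of the top. More strokes than needed do no harm.
- pin_top (a point): Top of the steel indicator pin, 10 mm across, round-ended, rising straight up out of the brass collar. About 78 to 85 mm above the bench at the start, 107 mm when fully out.
- pin (a joint): How far the indicator pin stands out, in m: 0.001 to 0.008 at the start, 0.030 = fully out. Each full stroke of the plunger raises it 4 to 5 mm and it stays there; once past 19 to 22 mm it snaps out by itself to 0.030 and stays out. Three to six full strokes are needed.
- wire_spool: Wire spool, two green plastic flanges 60 mm across with copper wire between, 42 mm high, standing upright on the bench close beside the pump. Origin: centre of its underside. A bystander.
- thread_bobbin: Small thread bobbin, wooden flanges 30 mm across, 40 mm high, standing upright close to one end of the pump. Origin: centre of its underside. A bystander.
- glue_bottle: White plastic glue bottle, 44 mm across, 110 mm high, standing beside the pump's air tank. Origin: centre of its underside. A bystander.
- big_spool: Larger spool of grey wire, green flanges 76 mm across, 50 mm high, upright at the side of the bench. Origin: centre of its underside. A bystander.
- wood_block: Plain light wooden block 75 x 120 x 45 mm at the side of the bench. Origin: centre of its underside. A bystander.
- pliers: Flat pair of pliers, about 150 mm long and 12 mm thick, green handles, lying at the side of the bench. Origin: near the middle, on the underside; x runs from handles to jaws. A bystander.
- tin_cup: Open steel cup, 68 mm across, 75 mm high, at the side of the bench. Origin: centre of its underside. A bystander.

How it is judged:
By the outcome, as a careful person would: the job done as asked, in the order asked, and still so for the second after the job is handed in, with the robot touching nothing.
It also fails if it takes over 45 s, if anything falls off the work surface, if the arm or the gripper's body presses on something with over 40 N, if the wrist force passes 120 N, or if a joint passes its speed limit or range.

## Working session

There is one attempt and no reset: what is moved stays moved. The work goes in short steps, Python scripts to look and compute and a tool call to move; the robot and the scene stay as the last step left them, time stands still between calls to the robot, and variables do not carry over. Pictures are saved under pics/ and viewed, at most 10 in all, crops included, and the job is handed in when it is done.

Besides the shell and the picture viewer there is one more tool, called in YAML: its name, and indented under it one key for each argument. drive_tool: Moves the arm, as the interface text tells. Its arguments: {"type":"object","properties":{"series":{"type":"array"}},"required":["series"]}

```bash
mkdir -p pics
cat > h.py <<'E'
import numpy as np,cv2
from rig import *
from scipy.spatial.transform import Rotation as R
def ray(name,rc):
    c=camera_info(name);K=np.array([[c['fx'],0,c['cx']],[0,c['fy'],c['cy']],[0,0,1]])
    p=cv2.undistortPoints(np.array([[[rc[1],rc[0]]]],float),K,np.array(c['dist_coeffs'])).ravel()
    a=np.array(c['attitude']); M=a if a.shape==(3,3) else R.from_quat(a[[1,2,3,0]]).as_matrix()
    return np.array(c['eye']),M@np.array([p[0],p[1],1.])
def onz(name,rc,z):
    e,d=ray(name,rc);return e+d*(z-e[2])/d[2]
E
python3 - <<'E'
from h import *
print(get_state())
ims=[]
for n in('scene','side'):
    im=grab_frame(n);cv2.imwrite(f'pics/{n}.png',im[...,::-1])
    print(n,camera_info(n))
    for o,z in(('plunger_top',.125),('pin_top',.08),('pump',.04),('wire_spool',.02),('thread_bobbin',.02),('glue_bottle',.055)):
        for b in boxes_of(o,n)[:2]: print(o,b['confidence'],b['pixel'],onz(n,b['pixel'],z).round(3))
E
```

```text
{'t': 0.0, 'qpos': array([ 1.16888591e+00,  2.45807120e-01,  1.55899006e+00, -4.50578695e-05,
        1.33868837e+00, -1.74075962e-01]), 'joint_velocities': array([ 2.46090912e-05, -1.85671687e-04,  1.10859573e-03, -9.84362039e-04,
        1.22310822e-04,  3.97330295e-04]), 'joint_efforts': array([ 1.58535862e-03, -4.15830874e+01, -3.14604485e+01,  6.85845455e-02,
        3.32562660e-02, -1.46704574e-04]), 'position': array([0.14656983, 0.63264977, 0.20436269]), 'tool_rot': array([-2.47801231e-04,  1.13665780e-01,  9.93518593e-01, -9.13695234e-04]), 'force': array([-0.50650341,  0.12656636, -0.33322966]), 'wrist_torque': array([0.00286609, 0.00407539, 0.02750735]), 'grasp_force': 0.0, 'finger_gap': 0.09424680391577885}
scene {'fx': 361.32384019186884, 'fy': 361.32384019186884, 'cx': 257.1405747057909, 'cy': 188.03968303280138, 'dist_coeffs': array([-0.10297623,  0.        ,  0.        ,  0.        ,  0.        ]), 'eye': array([1.27959763, 0.32827944, 1.02100557]), 'attitude': array([-0.18564916,  0.51599977,  0.7849959 , -0.28820144])}
plunger_top 0.59 [140.8, 173.6] [ 0.502 -0.351 
[... 286 characters left out ...]
43742758, 'fy': 362.4463243742758, 'cx': 256.4240615325462, 'cy': 192.1060607552333, 'dist_coeffs': array([0.04078366, 0.        , 0.        , 0.        , 0.        ]), 'eye': array([0.17887459, 0.67531273, 0.65656854]), 'attitude': array([ 0.1215174 , -0.21778825,  0.85746681, -0.45005829])}
plunger_top 0.58 [212.9, 275.8] [0.476 0.055 0.125]
plunger_top 0.32 [357.7, 174.8] [0.452 0.456 0.125]
pin_top 0.28 [210.7, 278.8] [ 0.498 -0.01   0.08 ]
pump 0.86 [237.7, 255.7] [0.523 0.072 0.04 ]
pump 0.4 [210.9, 277.8] [ 0.522 -0.055  0.04 ]
wire_spool 0.71 [213.7, 294.5] [ 0.486 -0.089  0.02 ]
thread_bobbin 0.48 [264.0, 288.8] [0.418 0.097 0.02 ]
glue_bottle 0.65 [237.8, 217.8] [0.597 0.131 0.055]
```

Run:
```python
import cv2
a=cv2.imread('pics/scene.png')[120:270,190:340];b=cv2.imread('pics/side.png')[150:300,190:340]
cv2.imwrite('pics/c1.png',cv2.resize(cv2.hconcat([a,b]),(800,400),interpolation=2))
```

```text
(no output)
```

View pics/scene.png

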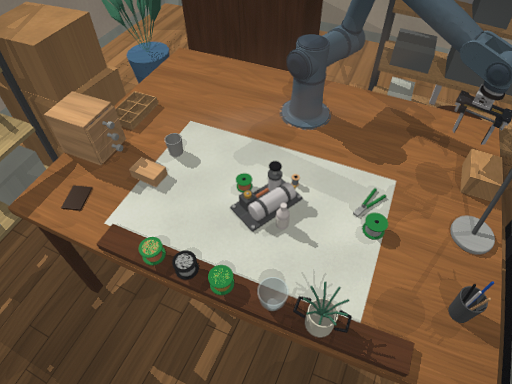

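View pics/side.png

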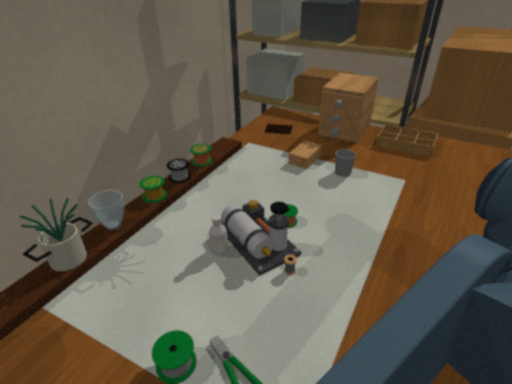

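View pics/c1.png

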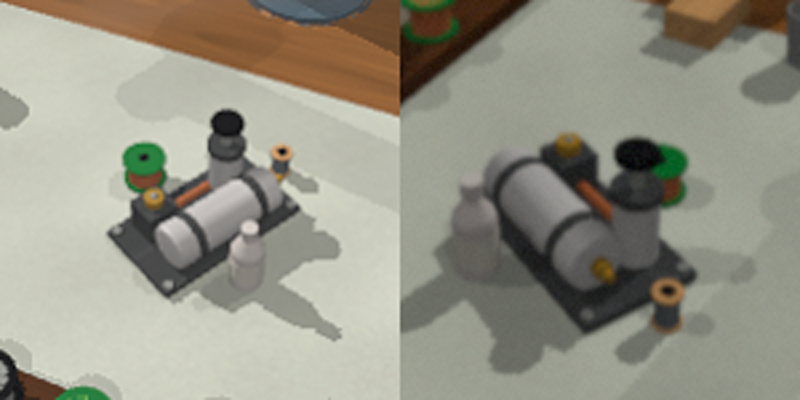

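The crops show the plunger head at about (165, 275) in the scene picture and (208, 279) in the side one. The collar and pin are at about (193, 247) and (203, 253). The spool is beside the barrel, the bobbin is at the near end, and the bottle is on the tank side.

Run:
```python
from h import *
def tri(a,b):
    (e,d),(f,g)=ray('scene',a),ray('side',b);d/=np.linalg.norm(d);g/=np.linalg.norm(g)
    s=np.linalg.lstsq(np.c_[d,-g],f-e,rcond=None)[0];P=e+s[0]*d;Q=f+s[1]*g
    return ((P+Q)/2).round(4),np.linalg.norm(P-Q).round(4)
print('head',tri((165,275.1),(207.7,278.9)),onz('scene',(165,275.1),.135),onz('side',(207.7,278.9),.135))
print('pin',tri((193,247.4),(203,253.4)),onz('scene',(193,247.4),.078),onz('side',(203,253.4),.078))
for n in('scene','side'):
    im=cv2.imread(f'pics/{n}.png')
    m=masks_of('plunger_top',n)
    for k in m[:2]:
        r,c=np.nonzero(k['mask']);print(n,k['confidence'],k['pixel'],r.min(),r.max(),c.min(),c.max())
    g=im.max(2); r0,c0=(165,275) if n=='scene' else (208,279)
    mm=(g[r0-14:r0+15,c0-14:c0+15]<50).astype(np.uint8)
    q,l,s,cc=cv2.connectedComponentsWithStats(mm)
    for i in range(1,q):
        if s[i,4]>15: print(s[i]+[c0-14,r0-14,0,0,0],cc[i]+[c0-14,r0-14])
```

```text
head (array([0.4753, 0.0395, 0.1302]), np.float64(0.0007)) [0.4799357  0.04136839 0.135     ] [0.47258719 0.04475477 0.135     ]
pin (array([ 0.5801, -0.0186,  0.0703]), np.float64(0.0021)) [ 0.58664184 -0.01481736  0.078     ] [ 0.57481551 -0.01090538  0.078     ]
scene 0.54 [166.5, 273.1] 161 173 269 281
scene 0.45 [181.7, 243.3] 174 192 236 252
[270 162  11   9  87] [274.89655172 166.14942529]
side 0.69 [211.3, 278.1] 202 221 270 288
[271 203  18  13 173] [279.07514451 208.39306358]
[281 217   7   6  23] [284.47826087 219.91304348]
[265 219  13   4  28] [271.96428571 221.14285714]
```

drive_tool:
  series:
    - [0,0,0,0.02,-0.035,0.01,255]
    - [0,0,0,0.04,-0.07,0.02,255]
    - [0,0,0,0.06,-0.105,0.03,255]
    - [0,0,0,0.08,-0.14,0.04,255]
    - [0,0,0,0.1,-0.175,0.05,255]
    - [0,0,0,0.12,-0.21,0.05,255]
    - [0,0,0,0.14,-0.245,0.05,255]
    - [0,0,0,0.16,-0.28,0.05,255]
    - [0,0,0,0.18,-0.315,0.05,255]
    - [0,0,0,0.2,-0.35,0.05,255]
    - [0,0,0,0.22,-0.385,0.05,255]
    - [0,0,0,0.24,-0.42,0.05,255]

```text
t: 1.8
position: [0.3874, 0.2115, 0.2558]
tool_rot: [0.001, 0.114, 0.994, 0.0]
force: [1.5, 0.2, 0.2]
finger_gap: 0.0176
grasp_force: 0.0
```

drive_tool:
  series:
    - [0,0,0,0.017,-0.034,0,255]
    - [0,0,0,0.034,-0.068,0,255]
    - [0,0,0,0.051,-0.102,0,255]
    - [0,0,0,0.068,-0.136,0,255]
    - [0,0,0,0.08,-0.155,0,255]
    - [0,0,0,0.089,-0.17,0,255]
    - [0,0,0,0.089,-0.17,0,255]
    - [0,0,0,0.089,-0.17,0,255]
    - [0,0,0,0.089,-0.17,0,255]

```text
t: 2.55
position: [0.4754, 0.0438, 0.2554]
tool_rot: [-0.0, 0.113, 0.994, 0.0]
force: [-0.1, -0.8, -0.5]
finger_gap: 0.0007
grasp_force: 0.0
```

Run:
```python
from h import *
s=get_state();print(s['position'],s['tool_rot'],s['finger_gap'],s['qpos'].round(2),grip_point_offset)
im=grab_frame('wrist');cv2.imwrite('pics/w1.png',im[...,::-1])
c=camera_info('wrist');T=np.array(c['tool_from_camera']);print(T.round(3))
q=s['tool_rot'];W=R.from_quat(q[[1,2,3,0]]).as_matrix()
C=np.linalg.inv(T)
K=np.array([[c['fx'],0,c['cx']],[0,c['fy'],c['cy']],[0,0,1]])
for p in([.476,.042,.137],[.476,.042,.113],[.581,-.014,.08],s['position']):
    t=W.T@(np.array(p)-s['position']);u=C[:3,:3]@t+C[:3,3]
    print(cv2.projectPoints(u.reshape(1,3),np.zeros(3),np.zeros(3),K,np.array(c['dist_coeffs']))[0].ravel())
```

```text
[0.47542249 0.0437959  0.25539874] [-1.50032407e-04  1.13452808e-01  9.93543364e-01  1.46058799e-04] 0.0006536289667729545 [-0.15 -0.21  1.93  0.    1.42 -1.49] 0.0188
[[-0.001 -0.966 -0.258  0.075]
 [ 1.    -0.001  0.001  0.001]
 [-0.001 -0.258  0.966 -0.179]
 [ 0.     0.     0.     1.   ]]
[251.8002294  189.98202503]
[251.95897416 183.95115402]
[226.0340901  272.99419073]
[253.2742376  239.40518683]
```

View pics/w1.png

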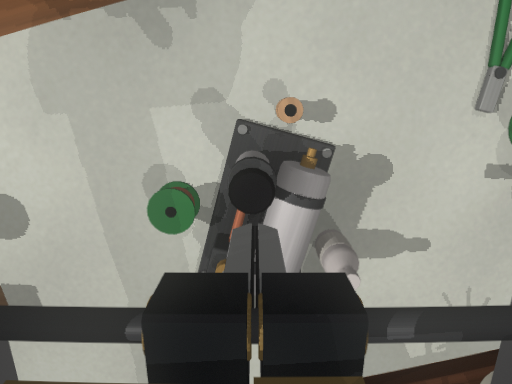

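The head sits at about (row 190, col 252), matching the projected estimate. I'll descend and make one stroke.

drive_tool:
  series:
    - [0,0,0,0.001,-0.002,-0.035,255]
    - [0,0,0,0.001,-0.002,-0.07,255]
    - [0,0,0,0.001,-0.002,-0.1,255]
    - [0,0,0,0.001,-0.002,-0.112,255]
    - [0,0,0,0.001,-0.002,-0.121,255]
    - [0,0,0,0.001,-0.002,-0.129,255]
    - [0,0,0,0.001,-0.002,-0.135,255]
    - [0,0,0,0.001,-0.002,-0.139,255]
    - [0,0,0,0.001,-0.002,-0.141,255]
    - [0,0,0,0.001,-0.002,-0.141,255]
    - [0,0,0,0.001,-0.002,-0.141,255]

```text
t: 3.52
position: [0.4767, 0.042, 0.117]
tool_rot: [-0.001, 0.113, 0.994, 0.0]
force: [-8.6, 1.0, 11.2]
finger_gap: 0.0006
grasp_force: 5.5
```

drive_tool:
  series:
    - [0,0,0,0,0,-0.002,255]
    - [0,0,0,0,0,-0.004,255]
    - [0,0,0,0,0,-0.006,255]
    - [0,0,0,0,0,-0.006,255]
    - [0,0,0,0,0,-0.006,255]

```text
t: 3.93
position: [0.4773, 0.0419, 0.1131]
tool_rot: [-0.0, 0.113, 0.994, -0.0]
force: [-13.2, 2.9, 23.0]
finger_gap: 0.0007
grasp_force: 11.1
```

drive_tool:
  series:
    - [0,0,0,-0.001,0,0.012,255]
    - [0,0,0,-0.001,0,0.024,255]
    - [0,0,0,-0.001,0,0.036,255]
    - [0,0,0,-0.001,0,0.038,255]
    - [0,0,0,-0.001,0,0.038,255]
    - [0,0,0,-0.001,0,0.028,255]
    - [0,0,0,-0.001,0,0.018,255]
    - [0,0,0,-0.001,0,0.008,255]
    - [0,0,0,-0.001,0,0.002,255]
    - [0,0,0,-0.001,0,0,255]
    - [0,0,0,-0.001,0,0,255]
    - [0,0,0,-0.001,0,0,255]

```text
t: 4.93
position: [0.4778, 0.0412, 0.1129]
tool_rot: [0.001, 0.113, 0.994, -0.0]
force: [-10.6, 2.0, 34.7]
finger_gap: 0.0002
grasp_force: 17.3
```

drive_tool:
  series:
    - [0,0,0,0,0,0.012,255]
    - [0,0,0,0,0,0.024,255]
    - [0,0,0,0,0,0.036,255]
    - [0,0,0,0,0,0.038,255]
    - [0,0,0,0,0,0.038,255]
    - [0,0,0,0,0,0.028,255]
    - [0,0,0,0,0,0.018,255]
    - [0,0,0,0,0,0.008,255]
    - [0,0,0,0,0,0.002,255]
    - [0,0,0,0,0,0,255]
    - [0,0,0,0,0,0,255]
    - [0,0,0,0,0,0,255]

```text
t: 5.93
position: [0.4767, 0.0411, 0.1128]
tool_rot: [-0.001, 0.113, 0.994, -0.0]
force: [-16.1, 1.3, 40.8]
finger_gap: 0.0006
grasp_force: 20.4
```

drive_tool:
  series:
    - [0,0,0,0,0,0.012,255]
    - [0,0,0,0,0,0.024,255]
    - [0,0,0,0,0,0.036,255]
    - [0,0,0,0,0,0.04,255]
    - [0,0,0,0,0,0.04,255]
    - [0,0,0,0,0,0.04,255]

```text
t: 6.43
position: [0.4746, 0.0414, 0.1464]
tool_rot: [-0.002, 0.114, 0.994, 0.0]
force: [-0.2, -0.7, 1.0]
finger_gap: 0.0006
grasp_force: 0.0
```

Run:
```python
import cv2
from h import *
a=grab_frame('scene')[120:270,190:340];b=grab_frame('side')[150:300,190:340]
cv2.imwrite('pics/c2.png',cv2.resize(cv2.hconcat([a,b])[...,::-1],(800,400),interpolation=2));print(get_state()['position'])
```

```text
[0.47461825 0.04135227 0.1465358 ]
```

View pics/c2.png

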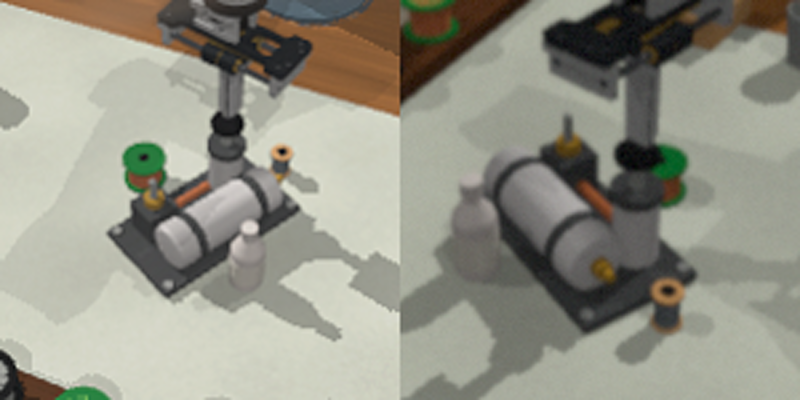

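The pin is well up after three strokes, with its tip at about (165, 254) in the side picture. I'll make three more.

drive_tool:
  series:
    - [0,0,0,0,0,-0.01,255]
    - [0,0,0,0,0,-0.02,255]
    - [0,0,0,0,0,-0.03,255]
    - [0,0,0,0,0,-0.036,255]
    - [0,0,0,0,0,-0.037,255]
    - [0,0,0,0,0,-0.037,255]
    - [0,0,0,0,0,-0.025,255]
    - [0,0,0,0,0,-0.012,255]
    - [0,0,0,0,0,0,255]
    - [0,0,0,0,0,0,255]
    - [0,0,0,0,0,0,255]
    - [0,0,0,0,0,0,255]

```text
t: 7.53
position: [0.4748, 0.0414, 0.1467]
tool_rot: [-0.001, 0.114, 0.994, 0.0]
force: [-0.4, -0.1, 0.3]
finger_gap: 0.0003
grasp_force: 0.0
```

drive_tool:
  series:
    - [0,0,0,0,0,-0.01,255]
    - [0,0,0,0,0,-0.02,255]
    - [0,0,0,0,0,-0.03,255]
    - [0,0,0,0,0,-0.036,255]
    - [0,0,0,0,0,-0.037,255]
    - [0,0,0,0,0,-0.037,255]
    - [0,0,0,0,0,-0.025,255]
    - [0,0,0,0,0,-0.012,255]
    - [0,0,0,0,0,0,255]
    - [0,0,0,0,0,0,255]
    - [0,0,0,0,0,0,255]
    - [0,0,0,0,0,0,255]

```text
t: 8.53
position: [0.4747, 0.0413, 0.1465]
tool_rot: [-0.001, 0.114, 0.994, 0.0]
force: [-0.5, 0.4, -0.2]
finger_gap: 0.0006
grasp_force: 0.0
```

drive_tool:
  series:
    - [0,0,0,0,0,-0.01,255]
    - [0,0,0,0,0,-0.02,255]
    - [0,0,0,0,0,-0.03,255]
    - [0,0,0,0,0,-0.036,255]
    - [0,0,0,0,0,-0.037,255]
    - [0,0,0,0,0,-0.037,255]
    - [0,0,0,0,0,-0.025,255]
    - [0,0,0,0,0,-0.012,255]
    - [0,0,0,0,0,0,255]
    - [0,0,0,0,0,0,255]
    - [0,0,0,0,0,0.035,255]
    - [0,0,0,0,0,0.065,255]

```text
t: 9.53
position: [0.4738, 0.0415, 0.2107]
tool_rot: [-0.003, 0.114, 0.994, 0.0]
force: [0.4, -0.0, 0.7]
finger_gap: 0.0002
grasp_force: 0.0
```

Run:
```python
import cv2
from h import *
a=grab_frame('scene')[120:270,190:340];b=grab_frame('side')[150:300,190:340]
cv2.imwrite('pics/c3.png',cv2.resize(cv2.hconcat([a,b])[...,::-1],(800,400),interpolation=2));print(get_state()['position'])
c=camera_info('side');K=np.array([[c['fx'],0,c['cx']],[0,c['fy'],c['cy']],[0,0,1]]);q=c['attitude']
M=R.from_quat(np.array(q)[[1,2,3,0]]).as_matrix().T
for z in(.075,.095,.107):
    p=cv2.projectPoints(np.array([[.5805,-.0165,z]]),cv2.Rodrigues(M)[0],-M@c['eye'],K,np.array(c['dist_coeffs']))[0].ravel()
    print(z,(p-[190,150])*8/3+[400,0])
```

```text
[0.47807362 0.04091755 0.21649907]
0.075 [566.94312973 139.31368215]
0.095 [566.58104745 123.31170075]
0.107 [566.35963886 113.53195347]
```

View pics/c3.png

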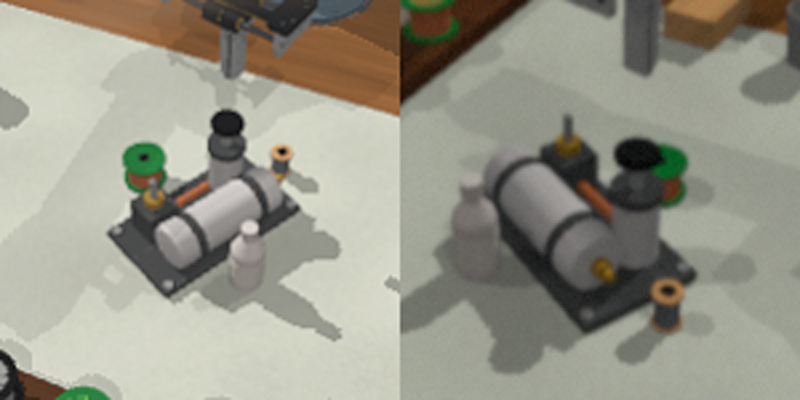

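The pin tip is at row 115 of the crop; full extension projects to row 113.5, so it is fully out. The bystanders have not moved.

drive_tool:
  series:
    - [0,0,0,0,0,0.02,255]
    - [0,0,0,0,0,0.03,255]
    - [0,0,0,0,0,0.03,255]
    - [0,0,0,0,0,0.03,255]
    - [0,0,0,0,0,0.03,255]

```text
t: 10.05
position: [0.4751, 0.0413, 0.2416]
tool_rot: [-0.001, 0.114, 0.994, 0.0]
force: [0.6, -0.6, 0.4]
finger_gap: 0.0003
grasp_force: 0.0
```

```bash
python3 -c "from rig import *;print(hand_in())"
```

```text
the job is handed in; nothing more can be done
None
```

I pumped the plunger through six strokes, the indicator pin popped fully out, the hand was taken away and the job was handed in at about 10 s; the camera pictures showed nothing else near the pump shifted.

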